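# Close an instrument cover for a leak check

### The arm

A 6-joint arm with a two-finger parallel gripper is mounted at the origin on the work surface. World frame = base frame: x ahead of the robot, y to its left, z up, the work surface at z = 0. Lengths are in mm, angles in rad, forces in N, time in s.
With the tool pointing down it reaches from about 325 to 775 mm from the base axis. Payload 5.5 kg.
Tool frame: the origin (TCP) lies between the finger pads; the fingertips stand 22 mm ahead of it and the grasp point (between the pads) lies 3 mm ahead of it; z points along the fingers, y is the line along which they close (so a half turn about z gives the same grasp; the last joint's range is limited). The gripper opens to 88 mm and grips with 3 to 60 N. Pads are 20 mm wide; open, the fingers measure 115 mm over their backs; the gripper's body (75 mm by 178 mm) begins 61 mm behind the grasp point.
Start: joints at [1.235, 0.091, 1.231, -0, 1.82, -0.057], TCP at [165.125, 576.845, 244.631] pointing down, gripper open.
Joint ranges: [-2.87, 2.87], [-0.86, 2.18], [0.17, 2.46], [-1.51, 4.65], [0.06, 2.69], [-2.65, 2.65]. Speed limits (rad/s): [2.57, 2.57, 3.01, 3.14, 3.14, 3.14].

### API

Orientations are given as a unit quaternion [w, x, y, z].
In Python, from workcell import r gives the robot as it stands. Calls block until the motion is done:
- r.move_ptp(position, orientation): joint-space move of the TCP to a pose.
- r.move_straight(position, ori=None, max_speed=150, force_limit=None): straight line of the TCP; ori=None keeps the orientation; max_speed is the mean speed in mm/s. With force_limit (N) it stops when the force on the tool has changed by that much, and returns True; else False.
- r.move_j(angles): joint-space move.
- r.open() and r.close(): open the fingers fully, or close them until they stop; the grip force is fixed at half the most.
- r.hold(seconds).
- r.inverse_kinematics(position, orientation): joint angles nearest the present ones, or None.
- r.capture(name): name is "side" or "top"; returns a dict with "img" (400x640x3 uint8, red, green, blue), "range_z" (400x640 float32, mm along the optical axis (not along the pixel's ray), 0 where there is no reading), "intrinsics" (3x3 intrinsics, pixels), "distortion" ([k1, k2, p1, p2, k3] as OpenCV has them; the pictures are not rectified), "origin" and "orientation" of the camera in the world. Camera axes: x right, y up, looking along -z (the intrinsics and any distortion apply to the point x, -y, -z); pixel columns grow to the right and rows downward; lengths in mm; the calibration is good to about 2 mm. A picture is of the moment at which its call begins.
A pose or a line that the arm cannot do raises r.PlanningError and nothing moves.
- r.sign_off(): hands the job in; it is judged then, once.
Trained networks look in the newest picture that a camera, given by its name, has taken for a name from the list of things; names that differ only in an ending like _2 or _b are one class to them, and where a whole thing is asked for, a point or a joint stands for the part that bears it (a point fixed in the world has none). Each returns a list of dicts, best first, with "score" (0 to 1); they miss things now and then, are a little off and sometimes report something else, mostly with a low value. They report only what shows in the picture. A call takes as long as a camera call.
- r.find_in(camera, label): "extent" ([left, top, right, bottom] as shares, 0 to 1, of the picture: columns of its width, rows of its height, round what is visible of it).
- r.landmark_of(camera, label): "point" ([column, row] as shares, 0 to 1, of the picture: columns of its width, rows of its height: a listed point, or the origin of a listed thing).
Readings, each from a call of its own:
- r.get_clock(): time.
- r.get_qpos(): joint angles.
- r.get_dq(): joint speeds.
- r.get_joint_torque(): joint torques, N m.
- r.get_position(): TCP position.
- r.get_orientation(): TCP orientation.
- r.get_wrist_force(): force on the tool from outside, world axes, zero at the start.
- r.get_torque(): the same for the moment, N m.
- r.get_finger_gap(): opening from 0.0 (shut) to 1.0 (fully open).
- r.get_grasp_force(): force on a finger pad.
Only numpy, scipy, OpenCV 4.12 (cv2) and the standard library are available. Lean on these libraries where they do the work, as an engineer would, in place of code of your own. Each camera call takes 0.05 s, during which the arm holds its last target. There are 200 camera calls.

### The job

Get the instrument's front housing ready for its leak check: first turn the knurled purge sleeve to position 4 (the pointer at the row of four dots), then turn the winged quarter-turn fastener on the square cover until its slot lines up with the two marks on the frame, and only then press the cover fully home, flush with its frame. Finish while still holding the cover pressed down, do not let go of it, with sleeve and fastener still as set, and leave the loose things lying around where they are.

Things in the scene. Friction and masses are not known exactly. Their poses are not given: they have to be found in the camera images.
- housing: White instrument housing fixed to the bench, 220 mm (its x) by 320 mm (its y), flat deck 90 mm above the bench. Origin: centre of its underside, z up; place and yaw vary. On the deck: the square cover in its frame, centre at (0, +75) mm in the housing's frame, and the sleeve, axis at (0, -90) mm. Round the sleeve, n black dots in a radial row mark position n, 1 to 6.
- frame_mark (a point): One of the two dark marks on the cover's frame (on its side towards the housing's -x); the other is opposite, 134 mm away along the housing's x. The frame is aluminium, 144 mm square outside, 10 mm wide, its top 6 mm above the deck.
- sleeve_top (a point): Centre of the top face of the purge sleeve: upright knurled aluminium cylinder, 44 mm diameter, 32 mm high from the deck; this point is on its axis, 32 mm above the deck. The point's x axis is along the dark pointer line on top.
- sleeve (a joint): Angle of the sleeve (rad), growing clockwise seen from above, 0 to 2.618. Six click positions 30 degrees (0.524 rad) apart; position n reads (n-1) x 0.524, so position 4 reads 1.571. The ball detent takes about 0.15 N m to turn past a click and pulls the sleeve into the nearest position when let go (it may stay if left almost midway). It starts at about position 1 or 2.
- fastener_wing (a point): Middle of the steel fastener's upright wing, at the cover's centre: a bar 34 mm long, 10 mm thick, standing 4 to 28 mm above the cover's top, on a disc 36 mm wide and 4 mm high. This point is on the axis, 18 mm above the cover's top. The point's x runs along the wing, as does the dark slot on the wing's top. It moves with the cover.
- fastener (a joint): Angle of the fastener (rad), clockwise from above, 0 to 2.2. At 0 the wing lies along the housing's y; at 1.571 along its x, slot in line with both frame marks (no click or stop there). Starts at 0.15 to 0.85. Turns easily (0.04 N m). A hidden cross-pin lets the cover go home freely only within about 0.16 rad of aligned; beyond 0.3 rad it stops after 1.5 to 3 mm.
- cover_top (a point): Centre of the top face of the square white cover, 120 x 120 mm, 8 mm thick, under the fastener's disc. It stands 12 mm above the deck (6 mm proud of the frame) when up, and flush with the frame when home. It can be pressed on its free area or through the fastener.
- cover (a joint): How far the cover is pressed down (m): 0 up on its springy gasket, 0.006 home (hard stop). It moves straight down without tilting and springs up again when let go. Pressing takes about 5 N to start and 12 to 13 N when home.
- flange: small stepped steel flange cap, 32 mm wide, 11 mm high, lying on the housing's deck; bystander. Origin at its underside.
- centring: aluminium ring, 26 mm wide, 6 mm high, lying on the deck; bystander. Origin at its underside.
- vial_a: amber vial, 22 mm wide, 45 mm high, beside the housing; bystander. Origin at its underside.
- vial_b: second amber vial, same size; bystander. Origin at its underside.
- driver: screwdriver 170 mm long lying on the bench; bystander. Origin at its underside.
- blank: stepped steel blank, 48 mm wide, 20 mm high, on the bench; bystander. Origin at its underside.
- solvent: white bottle, 60 mm wide, 120 mm high, behind the housing; bystander. Origin at its underside.

How it is judged (in metres and radians):
On the way, in this order (a step that is already met when the one before it is completed fails the run):
1. the sleeve clicks into position 4 (value of joint sleeve between 1.371 and 1.771 rad), for 0.2 s.
2. the fastener's slot lines up with the marks, sleeve still at 4 (all of step 1 and value of joint fastener between 1.371 and 1.771 rad), for 0.2 s.
3. the cover is pressed home (all of step 2 and value of joint cover above 0.005 m), for 0.3 s.
At the end, for the whole second after the job is handed in: The robot is pressing the cover home (joint cover above 0.005 m, robot contact force on the cover or its fastener above 3 N), the fastener within 0.2 rad of aligned (1.571) and the sleeve within 0.2 rad of position 4 (1.571), all kept through the last second (all of step 3 and contact force between any of the fingers, the arm and cover above 3 N); the arm keeps its last pose, push and grip.
It fails at once if a loose bystander is pushed more than 40 mm from its place or knocked over (distance of any of flange, centring, vial_a, vial_b, driver, blank, solvent from where it was at the start of the episode above 0.04 m or angle between any of flange, centring, vial_a, vial_b, blank, solvent's own z axis and vertical above 0.7 rad).
It fails at once if the cover is pressed in before the slot is aligned (value of joint cover above 0.004 m and not (value of joint fastener between 1.271 and 1.871 rad)).
It also fails if it takes over 45 s, if anything falls off the work surface, if the arm or the gripper's body presses on something with over 40 N, if the wrist force passes 120 N, or if a joint passes its speed limit or range.

## Working session

There is one attempt and no reset: what is moved stays moved. The work goes in short steps, each a Python script; the robot and the scene stay as the last script left them, time stands still between calls to the robot, and variables do not carry over. Pictures are saved under pics/ and viewed, at most 10 in all, crops included, and the job is handed in when it is done.

```bash
mkdir -p pics
cat > h.py <<'E'
from workcell import r
import numpy as np, cv2
from scipy.spatial.transform import Rotation as R
def mat(q): return R.from_quat([q[1],q[2],q[3],q[0]]).as_matrix()
def ray(c,uv):
    p=cv2.undistortPoints(np.array([[uv]],float),np.array(c['intrinsics']),np.array(c['distortion']))[0,0]
    return mat(c['orientation'])@np.array([p[0],-p[1],-1.])
def at_z(c,uv,z):
    d=ray(c,uv);o=np.array(c['origin']);return o+d*(z-o[2])/d[2]
def at_depth(c,uv):
    u,v=int(uv[0]),int(uv[1]);w=c['range_z'][v-1:v+2,u-1:u+2];w=w[w>0]
    return np.array(c['origin'])+ray(c,uv)*np.median(w) if w.size else None
def proj(c,P):
    q=(np.array(P,float)-c['origin'])@mat(c['orientation'])
    q=q*[1,-1,-1]
    return cv2.projectPoints(q.reshape(-1,1,3),np.zeros(3),np.zeros(3),np.array(c['intrinsics']),np.array(c['distortion']))[0][:,0]
def save(img,n): cv2.imwrite('pics/'+n,img[:,:,::-1])
E
python3 - <<'E'
from h import *
print(r.get_clock(),r.get_orientation())
Z=dict(frame_mark=96,sleeve_top=122,fastener_wing=120,cover_top=102,housing=0,flange=90,centring=90)
for n in('top','side'):
    c=r.capture(n);save(c['img'],n+'0.png');print(n,c['origin'])
    for l,z in Z.items():
        for d in r.landmark_of(n,l)[:2]:
            uv=np.array(d['point'])*[640,400]
            print(l,round(d['score'],2),uv.round(),at_z(c,uv,z).round(1))
print(r.get_clock())
E
```

```text
0.0 [-1.67560260e-04  1.38942191e-01  9.90300007e-01 -9.67536760e-04]
top [533.03013249  49.70332154 750.90319122]
frame_mark 0.61 [334. 272.] [470.4  36.1  96. ]
sleeve_top 0.85 [419. 207.] [ 576.  -100.5  122. ]
fastener_wing 0.72 [321. 231.] [538.3  56.1 120. ]
cover_top 0.83 [323. 232.] [537.6  54.2 102. ]
housing 0.85 [361. 220.] [560.5 -18.9   0. ]
housing 0.6 [324. 228.] [545.2  53.2   0. ]
centring 0.46 [400. 269.] [474.2 -73.2  90. ]
centring 0.31 [279. 165.] [651.7 127.8  90. ]
side [ 78.5098985  502.60032805 481.012543  ]
frame_mark 0.59 [359. 216.] [471.3  33.4  96. ]
sleeve_top 0.79 [365. 161.] [ 585.4 -114.2  122. ]
fastener_wing 0.73 [323. 198.] [534.2  62.3 120. ]
cover_top 0.64 [326. 202.] [542.6  48.2 102. ]
housing 0.92 [345. 228.] [560.4 -25.3   0. ]
flange 0.57 [340. 163.] [ 664.2 -120.9   90. ]
centring 0.56 [389. 196.] [484.8 -72.2  90. ]
0.8
```

View pics/top0.png

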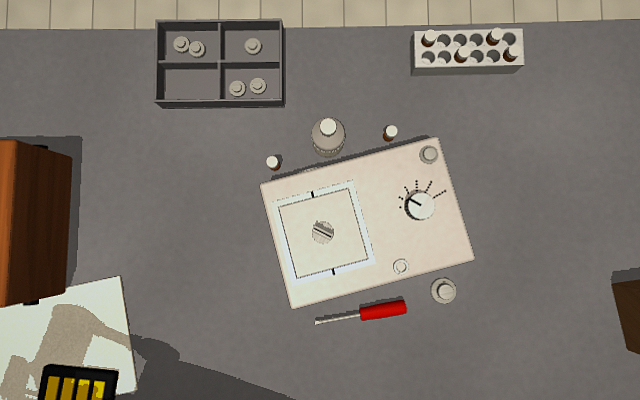

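View pics/side0.png

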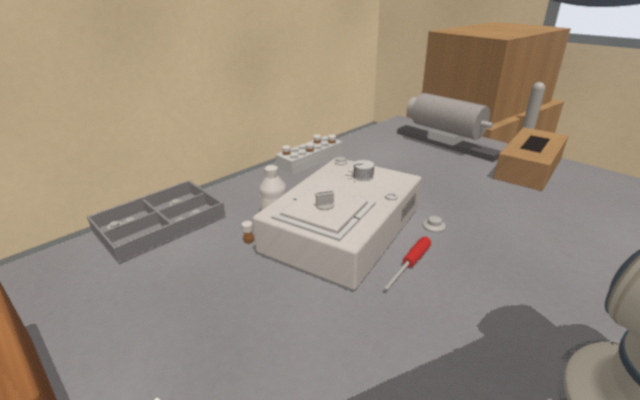

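Run:
```python
from h import *
c=r.capture('top');im=c['img'];a=[im[165:245,375:475],im[185:285,265:390]]
a=[cv2.resize(x,(400*x.shape[1]//x.shape[0],400),interpolation=cv2.INTER_CUBIC) for x in a]
# frame marks by dark pixels
def dark(u0,v0,u1,v1,t=70):
    g=im[v0:v1,u0:u1].max(2).astype(float);w=np.clip(t+40-g,0,None)*(g<t)
    v,u=np.mgrid[v0:v1,u0:u1];return np.array([(w*u).sum(),(w*v).sum()])/w.sum()
m1=dark(326,266,342,277);m2=dark(306,189,319,199)
M1,M2=at_z(c,m1,96),at_z(c,m2,96);print(m1,m2,M1,M2,(M1+M2)/2,np.linalg.norm(M1-M2),np.arctan2(*(M2-M1)[[1,0]]))
# depth blobs: points at sleeve top / wing top height
v,u=np.mgrid[150:290,255:480];uv=np.c_[u.ravel(),v.ravel()].astype(float)
p=cv2.undistortPoints(uv[:,None],np.array(c['intrinsics']),np.array(c['distortion']))[:,0]
d=c['range_z'][150:290,255:480].ravel();P=np.array(c['origin'])+(np.c_[p[:,0],-p[:,1],-np.ones(len(p))]*d[:,None])@mat(c['orientation']).T
for n,xy,z,rad in(('sleeve',(576,-100),122,40),('wing',(538,56),130,30),('deck',(540,-30),90,30),('cover',(510,56),102,8)):
    k=(np.hypot(P[:,0]-xy[0],P[:,1]-xy[1])<rad)&(abs(P[:,2]-z)<8)&(d>0);Q=P[k]
    mm,s,a2=cv2.minAreaRect(Q[:,:2].astype(np.float32));cov=np.linalg.eigh(np.cov(Q[:,:2].T))
    print(n,k.sum(),Q.mean(0).round(1),'rect',np.round(mm,1),np.round(s,1),round(a2,1),'dir',np.arctan2(cov[1][1,1],cov[1][0,1]).round(3))
cv2.imwrite('pics/c.png',cv2.resize(np.hstack(a),(800,int(400*800/sum(x.shape[1] for x in a))))[:,:,::-1])
```

```text
[332.96588486 270.94136461] [312.06232814 193.94958753] [472.6578071   37.92617263  96.        ] [601.11490004  71.49204998  96.        ] [536.88635357  54.70911131  96.        ] 132.7700751185789 0.255585641047544
sleeve 604 [ 578.6 -103.3  121.8] rect [ 578.8 -103.6] [43.5 42.4] 89.3 dir 1.936
wing 132 [536.9  54.7 130. ] rect [537.   54.7] [33.3  9.2] 62.9 dir 1.096
deck 910 [540.5 -32.2  91.3] rect [541.  -33.8] [59.2 51.4] 14.6 dir -2.914
cover 74 [509.9  56.1 102.1] rect [510.1  55.9] [14.8 14.6] 63.0 dir -2.564
```

View pics/c.png

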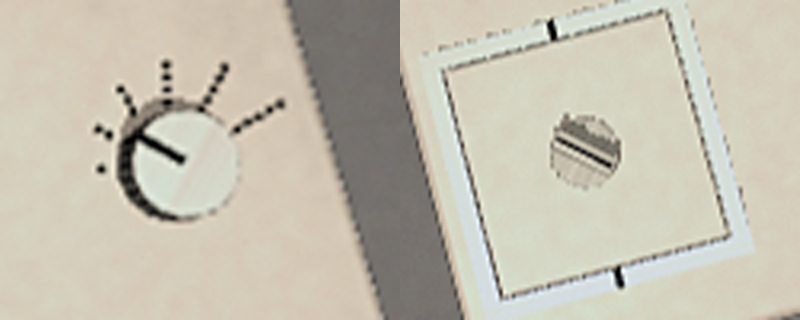

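```bash
cat >> h.py <<'E'
def ori(beta): # tool down, fingers closing along world angle beta
    q=(R.from_euler('z',beta+np.pi/2)*R.from_euler('x',np.pi)).as_quat(); return [q[3],q[0],q[1],q[2]]
def turn(d): # world yaw change of the tool
    q=list(r.get_qpos()); q[5]-=d; r.move_j(q)
E
python3 - <<'E'
from h import *
p=np.array([578.7,-104]);b=.52
r.move_ptp([*p,200],ori(b));r.move_straight([*p,124.5],force_limit=15)
r.close();print(r.get_position(),r.get_finger_gap(),r.get_grasp_force(),r.get_wrist_force())
turn(-1.05);r.hold(.2);print(r.get_wrist_force(),r.get_torque(),r.get_clock())
r.open();r.move_straight([*p,220],max_speed=250)
q=np.array([537,54.7]);r.move_ptp([*q,220],ori(-.475))
r.hold(.1)
c=r.capture('side');save(cv2.resize(c['img'][130:240,270:440],None,fx=4,fy=4,interpolation=cv2.INTER_CUBIC),'s1.png')
c=r.capture('top');save(cv2.resize(c['img'][140:290,260:480],None,fx=3,fy=3,interpolation=cv2.INTER_CUBIC),'t1.png')
print(r.get_clock(),r.get_qpos())
E
```

```text
[ 578.91788895 -103.87662858  124.56531165] 0.4908093916748304 29.99895751476288 [ 0.34771086  1.64510398 -0.10462425]
[ 5.64265719 -0.09522421 -0.93666639] [-0.04655104 -0.71380756  0.01423045] 6.25
8.5167 [ 3.58599823e-02 -7.35830461e-02  1.44064346e+00 -3.29657988e-04
  1.77519775e+00  5.13089594e-01]
```

View pics/t1.png

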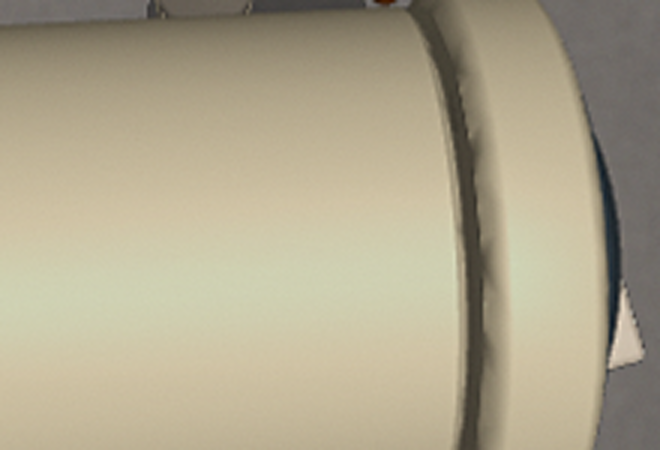

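The top view is blocked by the arm, with only a housing corner showing at about (625,335). I'll check the side view.

View pics/s1.png

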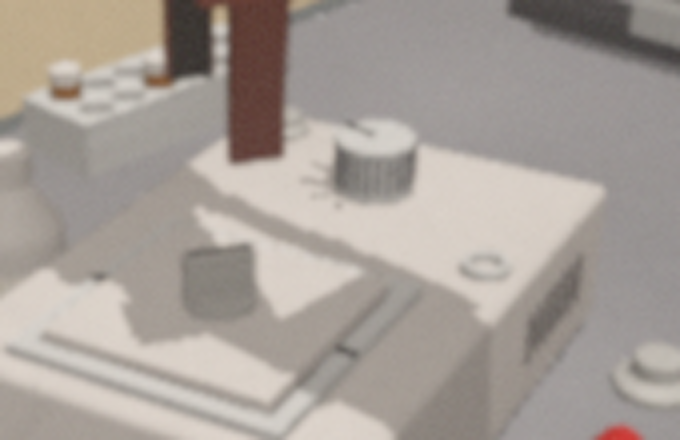

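The pointer now runs away from the camera, from about (372,138) to (345,122) in the crop. I'll swing the arm aside for a clear top check before I touch the fastener.

Run:
```python
from h import *
c=r.capture('side');a,b=[at_z(c,np.array(x)/4+[270,130],122) for x in((372,138),(345,122))];print(a,b,np.arctan2(*(b-a)[[1,0]]))
q=list(r.get_qpos());q[0]+=.8;r.move_j(q)
c=r.capture('top');save(cv2.resize(c['img'][165:245,375:475],None,fx=5,fy=5,interpolation=cv2.INTER_CUBIC),'t2.png')
print(r.get_clock())
```

```text
[575.6914637  -96.98577273 122.        ] [ 599.78844371 -102.52890303  122.        ] -0.22610090043552947
10.1667
```

View pics/t2.png

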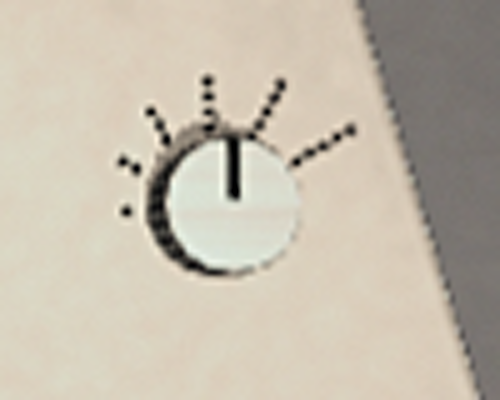

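The pointer, (235,195) to (233,140), is parallel to the four-dot row at column 208. The sleeve is at position 4, so I'll do the fastener next.

Run:
```python
from h import *
q=np.array([537,54.7])
r.move_ptp([*q,200],ori(-.475));r.move_straight([*q,130],force_limit=6)
print(r.get_position(),r.get_wrist_force())
r.close();print(r.get_finger_gap(),r.get_grasp_force(),r.get_wrist_force())
turn(-.84);r.hold(.4);print(r.get_position(),r.get_wrist_force(),r.get_clock())
c=r.capture('side');save(cv2.resize(c['img'][150:250,250:410],None,fx=5,fy=5,interpolation=cv2.INTER_CUBIC),'s3.png')
```

```text
[537.17490521  55.11267089 130.65915932] [0.30522842 0.99258002 0.74245732]
0.10843666363085534 29.998282492160797 [ 2.78066487 -0.00777998 -1.06507694]
[536.95682943  54.94815314 129.95819473] [-3.46576005  3.54809621  1.19868583] 14.725
```

View pics/s3.png

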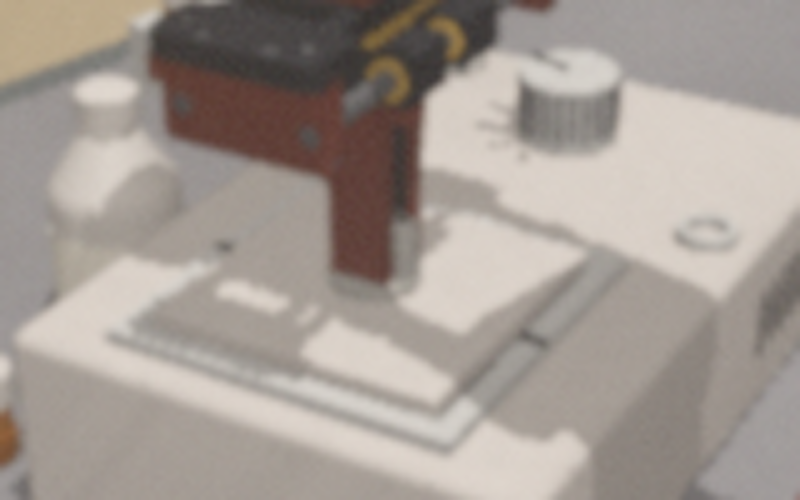

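The fingers hold the wing at about (375,250), with a gap of about 9.5 mm. Their plane is parallel to the line of the marks at (225,245) and (535,338), and the cover is still up. I'll press now.

Run:
```python
from h import *
z0=r.get_position()[2]
for z in (126,123.5,122.5,121.5,120.5,119.5,118.5):
    s=r.move_straight([537,54.7,z],max_speed=20,force_limit=45);f=r.get_wrist_force();p=r.get_position()
    print(z,s,p.round(1),f.round(1))
    if s or f[2]>28: break
r.hold(.6);print(r.get_position(),r.get_wrist_force(),r.get_finger_gap(),r.get_clock())
c=r.capture('side');save(cv2.resize(c['img'][150:250,250:410],None,fx=5,fy=5,interpolation=cv2.INTER_CUBIC),'s4.png')
```

```text
126 False [537.   55.  127.5] [-5.7  3.1  8. ]
123.5 False [537.   55.  125.6] [-6.8  3.6 10.6]
122.5 False [537.   55.  124.8] [-7.   3.8 10.9]
121.5 False [537.  55. 124.] [-7.5  3.7 12. ]
120.5 False [537.   55.  123.9] [-9.1  2.5 15.2]
119.5 False [537.1  55.  123.9] [-11.5   3.8  18.8]
118.5 False [537.1  55.  123.8] [-12.7   2.8  22.8]
[537.05957246  54.99048985 123.78450645] [-13.70507382   1.60073472  22.59950855] 0.11211119259653896 17.25
```

View pics/s4.png

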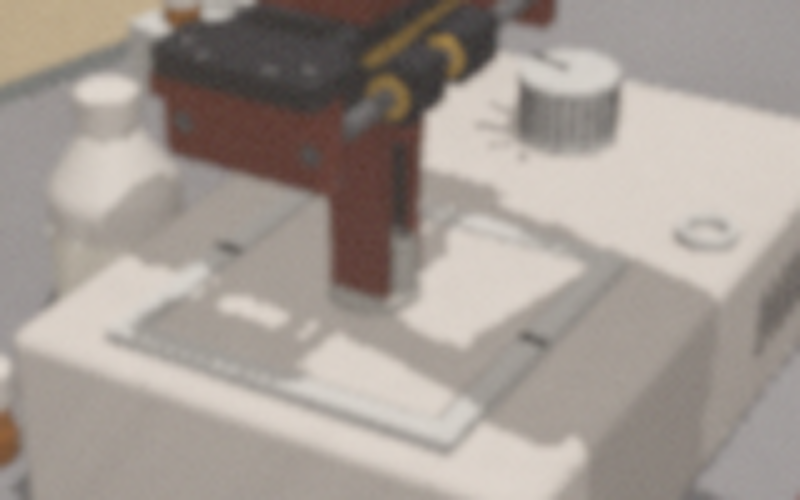

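The cover has hit its hard stop after about 6 mm of travel, with 22.6 N of push. It's flush, and the far frame side at (230,245) is now fully visible. The sleeve pointer hasn't moved, so I'll hand in.

```bash
python3 -c "
from h import *
print(r.sign_off())"
```

```text
the job is handed in; nothing more can be done
None
```

I handed the job in at about 17 s: sleeve at position 4, fastener slot lined up with the frame marks, and the cover held flush with about 22 N; the hand-in call didn't return a verdict.

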